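# Slide the culture dish under the viewing bridge

### The job

Push the large flat culture dish across the worktop and slide it flat in under the low viewing bridge, through the open front that faces the robot, until it rests against both stop pins at the back and so lies centred under the lens. Only push it with the fingers: do not lift, carry or tip it, do not knock against the bridge, and leave the small dish and everything else where they stand.

Things in the scene. Friction and masses are not known exactly. Their poses are not given: they have to be found in the camera images.
- petri_1: The large culture dish, to be pushed: flat, round, covered, clear plastic with cream filling, 91 mm across, 15 mm high, about 20 to 50 g, loose. The 91 mm edge runs from 4 to 15 mm above the worktop; below it 86 mm across. Origin: centre of its underside, z up. It and the small dish stand one left, one right in front of the bridge; which is where changes.
- petri_2: The small culture dish, to be left alone: same look as the large one but only 60 mm in diameter and 15 mm high, loose. Origin: centre of its underside.
- viewer: The viewing bridge, fixed: low, plain aluminium, with a round black lens mount on its deck. Origin on the worktop right below the lens; x horizontal, the way the dish slides in (roughly away from the robot), y to its left, z up. Deck 80 mm deep (x -24 to +56 mm), 134 mm wide, underside 20 mm and top 26 mm above the worktop; lens mount 46 mm across, its top at 38 mm.
- view_spot (a point): The point on the worktop right below the lens (same place and axes as the bridge's origin). The centre of the large dish is here when the dish rests against both stop pins; about 22 mm of the dish then still stick out in front of the deck, for the fingers to push on.
- mouth (a point): Middle of the bridge's open front, at x = -24 mm of the bridge and 10 mm above the worktop; axes as the bridge's. The passage behind it is 110 mm wide (y -55 to +55 mm) and 20 mm high, between two side walls 12 mm thick along the full depth of the deck.
- stops (a point): Midway between the two steel stop pins, which hang below the deck at the back: x = 46 mm, y = +20 and -20 mm of the bridge; 8 mm in diameter, from 3 to 20 mm above the worktop. This point is 10 mm above the worktop; axes as the bridge's.
- vial_a: Bystander: sample vial with white screw cap, 27 mm in diameter, 60 mm high, loose, upright, to the left of the bridge. Origin: centre of its underside.
- vial_b: Bystander: sample vial with white screw cap, 27 mm in diameter, 60 mm high, loose, upright, to the right of the bridge. Origin: centre of its underside.
- small_beaker: Bystander: empty glass beaker, 54 mm in diameter, 67 mm high, loose, to the right of the bridge behind the vial. Origin: centre of its underside.
- strip_box: Bystander: flat box of indicator strips, 80x52x16 mm, loose, well to the left of the bridge. Origin: centre of its underside, x along its length.

How it is judged:
By the outcome, as a careful person would: the job done as asked, in the order asked, and still so for the second after the job is handed in, with the robot touching nothing.
It also fails if it takes over 64 s, if anything falls off the work surface, if the arm or the gripper's body presses on something with over 40 N, if the wrist force passes 120 N, or if a joint passes its speed limit or range.

### The arm

A 7-joint arm with a two-finger parallel gripper is mounted at the origin on a cart in front of the work surface, level with it; the furniture and walls round the work are solid. World frame = base frame: x ahead of the robot, y to its left, z up, the work surface at z = 0. Lengths are in mm, angles in rad, forces in N, time in s.
With the tool pointing down it reaches from about 400 to 900 mm from the base axis. Payload 5.6 kg.
Tool frame: the origin (TCP) lies midway between the tips of the shut fingers; the grasp point (between the pads) lies 19 mm behind it; z points along the fingers, y is the line along which they close (so a half turn about z gives the same grasp; the last joint's range is limited). The gripper opens to 92 mm and grips with 3 to 60 N. Pads are 20 mm wide; open, the fingers measure 128 mm over their backs; the gripper's body (75 mm by 189 mm) begins 69 mm behind the grasp point.
Start: joints at [-1.306, 0.468, -0.012, 1.603, 0.006, 1.071, -0.056], TCP at [196.967, 619.446, 214.592] pointing down, gripper open.
Joint ranges: [-2.53, 2.53], [-0.31, 2.02], [-1.57, 1.55], [0.28, 2.44], [-1.29, 4.43], [0.15, 1.84], [-2.92, 2.92]. Speed limits (rad/s): [2.57, 2.57, 3.14, 3.14, 3.14, 3.14, 3.14].

### API

Orientations are given as a unit quaternion [x, y, z, w].
In Python, from plant import status, viewer, arm gives the robot as it stands.
- The arm moves only by the tool step_arm, never from a script. Its argument "targets" is a list of rows, each a list of 2 entries, a list of its own where there are three numbers: the shift along the tool's x, y, z as a fraction of full scale, then the turn about the tool's z as a fraction of full scale. A call has exactly 10 rows; each row is the pose to reach, as a shift and turn from the pose commanded when the call began, along the tool's axes at that moment; what a row does not reach only later rows make up. Full scale, the value 1, is 10 cm for a shift and 120 degrees for a turn. A row lasts 1/12 s, in which the tool goes at most 41.7 mm and 7.16 degrees, less where a joint would pass 70% of its speed; a pose out of reach is approached as far as the arm can. A call with a number of a shift or a turn outside -1 to 1 is refused whole. A call with a gripper value outside its range is refused whole. "claw" is the opening, from -1 (shut) to 1 (fully open), set as the call begins (left out, the last holds). The fingers move at their own pace and stop on an object; "newtons" is the grip in N (left out, the last holds). Time passes only in rows, so rows that repeat a pose let the fingers close, or fill a call up. It gives the time, the measured TCP pose, the force, the opening and the grip force at its end, in the units of the state.
- status.sense(): the state, without advancing time (a new reading comes with each control period).
- viewer.get_image(name): name is "scene" or "side" or "wrist"; returns the picture (420x560x3 uint8, red, green, blue); there is no depth.
- viewer.get_calibration(name): a dict with "fx", "fy", "cx", "cy" (pixels), "R" (3x3) and "t" (3): a world point X has camera coordinates R X + t. Camera axes: x right, y down, z forward; pixel columns grow to the right and rows downward; lengths in mm; the calibration is good to about 2 mm. A picture is of the moment at which its call begins: read the wrist's pose just before it. get_calibration takes no time and is no camera call; for the wrist camera it gives the pose at the moment of the call.
- arm.sign_off(): hands the job in; it is judged then, once.
The state is a dict: "t": time; "joint_pos": joint angles; "qvel": joint speeds; "joint_torque": joint torques, N m; "position": TCP position; "orientation": TCP orientation; "contact_force": force on the tool from outside, world axes, zero at the start; "moment": the same for the moment, N m; "opening": finger opening in mm; "grasp_force": force on a finger pad.
Only numpy, scipy, OpenCV 4.12 (cv2) and the standard library are available. Lean on these libraries where they do the work, as an engineer would, in place of code of your own. Each camera call takes 0.05 s, during which the arm holds its last target. There are 200 camera calls.

## Working session

There is one attempt and no reset: what is moved stays moved. The work goes in short steps, Python scripts to look and compute and a tool call to move; the robot and the scene stay as the last step left them, time stands still between calls to the robot, and variables do not carry over. Pictures are saved under pics/ and viewed, at most 10 in all, crops included, and the job is handed in when it is done.

Besides the shell and the picture viewer there is one more tool, called after "Request:" by a JSON object that holds its "method" and its "body", one argument or row to a line. step_arm: Moves the arm, as the interface text tells. Shift numbers are shares of 10 cm and turn numbers shares of 120 degrees, none past 1 either way. Its arguments: {"type":"object","properties":{"targets":{"type":"array"},"claw":{"type":"number"},"newtons":{"type":"number"}},"required":["targets"]}

```bash
mkdir -p pics; ls; python3 - <<'E'
from plant import status, viewer
import cv2
s=status.sense(); print({k:s[k] for k in('t','position','orientation','opening')})
for n in('scene','side'):
    cv2.imwrite(f'pics/{n}0.png',viewer.get_image(n)[:,:,::-1]); c=viewer.get_calibration(n); print(n,c)
E
```

```text
pics
{'t': 0.0, 'position': array([196.80633782, 618.87871972, 213.66698876]), 'orientation': array([ 1.53318781e-01,  9.88176397e-01, -8.68165916e-04, -7.99724277e-05]), 'opening': 91.65034659639302}
scene {'fx': 426.82213517447013, 'fy': 426.82213517447013, 'cx': 285.4289314625748, 'cy': 211.82159975280481, 'R': array([[-0.87084227, -0.49152909,  0.00573517],
       [-0.32173623,  0.56112163, -0.76264561],
       [ 0.37164437, -0.66598924, -0.64679115]]), 't': array([536.83751778, 215.95185429, 690.11562593])}
side {'fx': 443.0577950323459, 'fy': 443.0577950323459, 'cx': 273.68371698940496, 'cy': 214.18244741812958, 'R': array([[ 0.99587765, -0.0899548 , -0.01165532],
       [-0.0442248 , -0.36933568, -0.92824314],
       [ 0.0791952 ,  0.92493205, -0.37179138]]), 't': array([-577.78473658,   73.48168767, 1035.99860698])}
```

View pics/scene0.png

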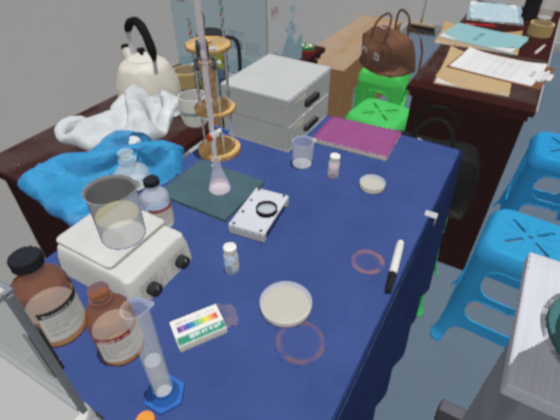

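View pics/side0.png

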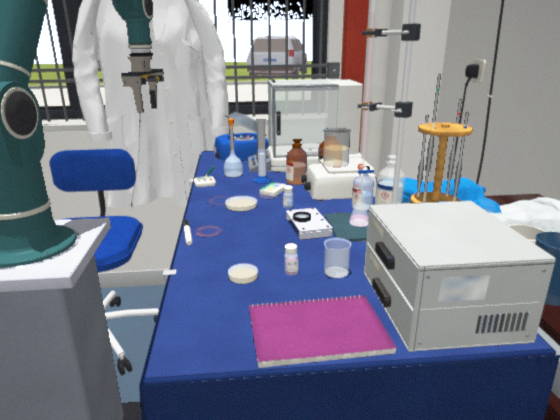

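The scene view shows the large dish at (286,304), the bridge at (260,213) with its lens at (267,209), and the small dish at (372,184). The side view shows them at (241,203), (309,222) and (243,273).

```bash
cat > h.py <<'E'
import numpy as np, cv2
def ray(c,uv,z):
    uv=np.atleast_2d(uv).astype(float)
    d=np.c_[(uv[:,0]-c['cx'])/c['fx'],(uv[:,1]-c['cy'])/c['fy'],np.ones(len(uv))]@c['R']
    o=-c['R'].T@c['t']; return o+d*((z-o[2])/d[:,2])[:,None]
def tri(c1,p1,c2,p2):
    P=[np.c_[c['R'],c['t']] for c in(c1,c2)]
    n=[np.array([(p[0]-c['cx'])/c['fx'],(p[1]-c['cy'])/c['fy']]) for c,p in((c1,p1),(c2,p2))]
    X=cv2.triangulatePoints(P[0],P[1],n[0],n[1]).ravel(); return X[:3]/X[3]
def blob(m,seed):
    "largest contour nearest seed"
    cs,_=cv2.findContours(m.astype(np.uint8),cv2.RETR_EXTERNAL,cv2.CHAIN_APPROX_NONE)
    cs=[k for k in cs if cv2.contourArea(k)>60]
    return max(cs,key=lambda k:cv2.pointPolygonTest(k,tuple(map(float,seed)),True))[:,0]
def nonblue(im):
    i=im.astype(int); return (i[:,:,0]>110)&(i[:,:,0]>i[:,:,2]-25)
def circ(P):
    A=np.c_[2*P[:,:2],np.ones(len(P))]; s=np.linalg.lstsq(A,(P[:,:2]**2).sum(1),rcond=None)[0]
    return s[:2],2*np.sqrt(s[2]+s[0]**2+s[1]**2)
E
python3 - <<'E'
from h import *
im={n:cv2.imread(f'pics/{n}0.png')[:,:,::-1] for n in('scene','side')}
from plant import viewer
C={n:viewer.get_calibration(n) for n in im}
seeds={'big':((286,304),(241,203)),'small':((372,184),(243,273)),'bridge':((250,222),(312,228))}
for k,(a,b) in seeds.items():
    pts=[]
    for n,s in zip(im,(a,b)):
        K=blob(nonblue(im[n]),s); e=cv2.minAreaRect(K); print(k,n,len(K),cv2.boundingRect(K))
        el=cv2.fitEllipse(K)[0]; pts.append(el)
        if k!='bridge': print('  circle z15/4/0',circ(ray(C[n],cv2.convexHull(K)[:,0],10)))
        else:
            q=cv2.approxPolyDP(cv2.convexHull(K),4,True)[:,0]; print(q.tolist(),ray(C[n],q,26)[:,:2].round().tolist())
    print('  tri',tri(C['scene'],pts[0],C['side'],pts[1]).round(1))
# lens ring
for n,s in(('scene',(267,209)),('side',(302,217))):
    g=cv2.cvtColor(im[n],cv2.COLOR_RGB2GRAY)<70
    K=blob(g,s); print(n,cv2.boundingRect(K),ray(C[n],cv2.fitEllipse(K)[0],38).round(1))
v=[cv2.resize(im['scene'][170:270,200:320],None,fx=5,fy=5),cv2.resize(im['side'][190:290,220:340],None,fx=5,fy=5)]
cv2.imwrite('pics/crop.png',cv2.resize(np.hstack(v),(800,333))[:,:,::-1])
E
```

```text
big scene 137 (260, 282, 52, 46)
  circle z15/4/0 (array([504.3298978, 199.5328038]), np.float64(93.03969999701405))
big side 70 (226, 197, 31, 14)
  circle z15/4/0 (array([503.20318919, 198.15585991]), np.float64(103.66389749266118))
  tri [503.7 200.2   8.2]
small scene 63 (360, 175, 25, 19)
  circle z15/4/0 (array([ 498.11738339, -203.06021914]), np.float64(67.45566298401751))
small side 72 (229, 265, 29, 19)
  circle z15/4/0 (array([ 498.3236881 , -205.47128727]), np.float64(69.3955988891712))
  tri [ 498.8 -204.7    8.4]
bridge scene 155 (229, 187, 59, 55)
[[287, 196], [263, 241], [230, 231], [229, 223], [256, 187]] [[638.0, -46.0], [610.0, 101.0], [682.0, 110.0], [698.0, 91.0], [715.0, -39.0]]
bridge side 119 (287, 208, 46, 31)
[[287, 211], [316, 209], [332, 231], [328, 236], [300, 238]] [[623.0, 81.0], [700.0, 87.0], [711.0, -57.0], [697.0, -84.0], [632.0, -87.0]]
  tri [671.2  24.6  12.4]
scene (176, 256, 14, 14) [[700.8 230.5  38. ]]
side (376, 243, 19, 26) [[ 784.4 -215.    38. ]]
```

View pics/crop.png

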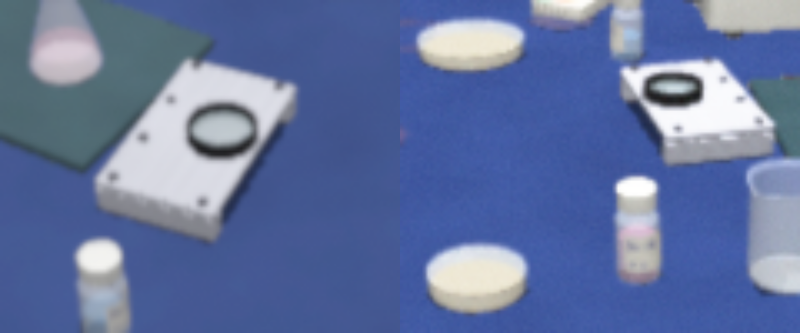

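The crop shows the bridge deck white and tilted slightly clockwise, with its lens ring near the front edge. I'll bring the wrist camera nearer to measure it.

Request:
{"method": "step_arm", "body": {
  "targets": [
    [[-0.1,-0.05,0],0],
    [[-0.2,-0.1,0],0],
    [[-0.3,-0.15,0],0],
    [[-0.4,-0.2,0],0],
    [[-0.5,-0.25,0],0],
    [[-0.6,-0.3,0],0],
    [[-0.7,-0.35,0],0],
    [[-0.8,-0.4,0],0],
    [[-0.9,-0.45,0],0],
    [[-1,-0.5,0],0]
  ],
  "claw": 0.1
}}

```text
t: 0.93
position: [278.0, 540.7, 214.7]
orientation: [0.153, 0.988, 0.0, 0.0]
contact_force: [-0.2, -0.4, 0.4]
opening: 50.3
grasp_force: 0.0
```

Request:
{"method": "step_arm", "body": {
  "targets": [
    [[-0.1,-0.05,0],0],
    [[-0.2,-0.1,0],0],
    [[-0.3,-0.15,0],0],
    [[-0.4,-0.2,0],0],
    [[-0.5,-0.25,0],0],
    [[-0.6,-0.3,0],0],
    [[-0.7,-0.35,0],0],
    [[-0.8,-0.4,0],0],
    [[-0.9,-0.45,0],0],
    [[-1,-0.5,0],0]
  ]
}}

```text
t: 1.77
position: [358.1, 462.8, 214.6]
orientation: [0.153, 0.988, 0.0, 0.0]
contact_force: [-0.8, -0.0, -0.2]
opening: 50.3
grasp_force: 0.0
```

Request:
{"method": "step_arm", "body": {
  "targets": [
    [[-0.1,-0.1,0],0],
    [[-0.2,-0.2,0],0],
    [[-0.3,-0.3,0],0],
    [[-0.4,-0.4,0],0],
    [[-0.5,-0.5,0],0],
    [[-0.6,-0.6,0],0],
    [[-0.7,-0.7,0],0],
    [[-0.8,-0.8,0],0],
    [[-0.9,-0.9,0],0],
    [[-1,-1,0],0]
  ]
}}

```text
t: 2.6
position: [422.8, 336.5, 214.7]
orientation: [0.153, 0.988, 0.0, 0.0]
contact_force: [0.0, -0.2, 0.0]
opening: 50.5
grasp_force: 0.0
```

```bash
python3 - <<'E'
from h import *
from plant import status, viewer
s=status.sense(); print(s['t'],s['position'],s['orientation'],s['opening'])
c=viewer.get_calibration('wrist'); cv2.imwrite('pics/w1.png',viewer.get_image('wrist')[:,:,::-1])
np.save('w1.npy',c,allow_pickle=True); print(c, -c['R'].T@c['t'])
E
```

```text
2.6 [422.75541948 336.51777785 214.7283105 ] [1.53396054e-01 9.88164783e-01 9.11744034e-05 6.63073107e-05] 50.4698252368579
{'fx': 311.5359449293595, 'fy': 311.5359449293595, 'cx': 283.40048003048076, 'cy': 204.37945515477793, 'R': array([[ 3.03869829e-01,  9.52713537e-01,  2.09958056e-04],
       [ 9.25642787e-01, -2.95287708e-01,  2.36623331e-01],
       [ 2.25496249e-01, -7.17083449e-02, -9.71601438e-01]]), 't': array([-447.91202836, -318.715905  ,  319.78120986])} [359.01456675 355.54994502 386.2095453 ]
```

View pics/w1.png

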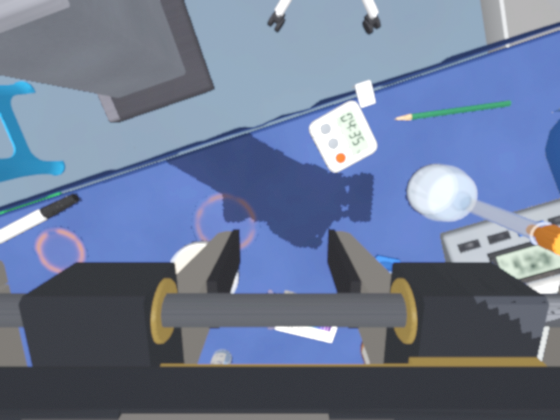

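The wrist view looks to the tool's +x side. It shows the large dish's rim at (190,260) and the strip box at (305,320), both partly behind the gripper. Next I check the neighbours and the rough bridge pose, while turning above the pushing start.

Request:
{"method": "step_arm", "body": {
  "targets": [
    [[-0.09,-0.04,0],0.0575],
    [[-0.18,-0.07,0],0.115],
    [[-0.27,-0.11,0],0.1725],
    [[-0.37,-0.14,0],0.23],
    [[-0.46,-0.18,0],0.2875],
    [[-0.55,-0.22,0],0.345],
    [[-0.64,-0.25,0],0.4025],
    [[-0.73,-0.29,0],0.46],
    [[-0.82,-0.32,0],0.5175],
    [[-0.92,-0.36,0],0.575]
  ]
}}

```text
t: 3.48
position: [499.1, 275.6, 214.6]
orientation: [0.688, 0.726, 0.0, -0.0]
contact_force: [0.3, 0.5, 0.1]
opening: 50.5
grasp_force: 0.0
```

```bash
python3 - <<'E'
from h import *
from plant import viewer,status
C={n:viewer.get_calibration(n) for n in('scene','side')}
print('deck scene',ray(C['scene'],[(258.5,188),(289,196.5),(265,234),(229.5,224)],26)[:,:2].round())
print('deck side',ray(C['side'],[(287,210),(316,208.5),(331,227),(300,232)],26)[:,:2].round())
print('lens',ray(C['scene'],(266.5,208.5),38).round(),ray(C['side'],(301,216),38).round())
print('box',ray(C['scene'],[(170,318),(218,306),(228,333),(180,348)],8)[:,:2].round())
print('vial_a',ray(C['scene'],(232,272),0).round())
s=status.sense();print(s['position'],s['orientation'])
E
```

```text
deck scene [[708. -39.]
 [634. -46.]
 [617.  83.]
 [695.  93.]]
deck side [[623.  89.]
 [700.  90.]
 [714. -34.]
 [637. -54.]]
lens [[647.  26.  38.]] [[649.  14.  38.]]
box [[658. 321.]
 [603. 261.]
 [556. 296.]
 [606. 356.]]
vial_a [[631. 179.   0.]]
[499.10930685 275.63197993 214.64938225] [ 6.88005086e-01  7.25705820e-01  1.39000919e-04 -2.14307675e-04]
```

Request:
{"method": "step_arm", "body": {
  "targets": [
    [[-0.01,0,0.1],0],
    [[-0.02,0,0.2],0],
    [[-0.03,0,0.3],0],
    [[-0.04,0,0.4],0],
    [[-0.05,0,0.5],0],
    [[-0.06,0,0.6],0],
    [[-0.07,0,0.7],0],
    [[-0.08,0,0.8],0],
    [[-0.09,0,0.9],0],
    [[-0.1,0,1],0]
  ]
}}

```text
t: 4.32
position: [499.6, 265.7, 113.6]
orientation: [0.686, 0.728, -0.0, 0.0]
contact_force: [0.6, 1.1, -0.3]
opening: 50.7
grasp_force: 0.0
```

Request:
{"method": "step_arm", "body": {
  "targets": [
    [[0,0,0.1],0],
    [[0,0,0.2],0],
    [[0,0,0.3],0],
    [[0,0,0.4],0],
    [[0,0,0.5],0],
    [[0,0,0.6],0],
    [[0,0,0.7],0],
    [[0,0,0.8],0],
    [[0,0,0.9],0],
    [[0,0,0.95],0]
  ]
}}

```text
t: 5.15
position: [499.0, 265.4, 18.0]
orientation: [0.686, 0.728, -0.001, -0.0]
contact_force: [-0.1, 0.4, 0.2]
opening: 51.1
grasp_force: 0.0
```

Request:
{"method": "step_arm", "body": {
  "targets": [
    [[0,0,0.02],0],
    [[0,0,0.04],0],
    [[0,0,0.06],0],
    [[0,0,0.08],0],
    [[0,0,0.1],0],
    [[0,0,0.12],0],
    [[0,0,0.12],0],
    [[0,0,0.12],0],
    [[0,0,0.12],0],
    [[0,0,0.12],0]
  ]
}}

```text
t: 5.98
position: [499.7, 265.8, 7.7]
orientation: [0.686, 0.728, 0.0, 0.0]
contact_force: [0.2, 0.2, -0.4]
opening: 50.8
grasp_force: 0.0
```

```bash
python3 - <<'E'
from h import *
from plant import viewer,status
s=status.sense();print(s['position'],s['orientation'],s['contact_force'])
a=viewer.get_image('scene')[200:400,180:380]
cv2.imwrite('pics/d1.png',cv2.resize(a,(600,600),interpolation=cv2.INTER_CUBIC)[:,:,::-1])
E
```

```text
[499.71610164 265.79076221   7.72405138] [6.86069233e-01 7.27536245e-01 1.25825953e-04 5.71240505e-05] [ 0.23774081  0.21212343 -0.36961463]
```

View pics/d1.png

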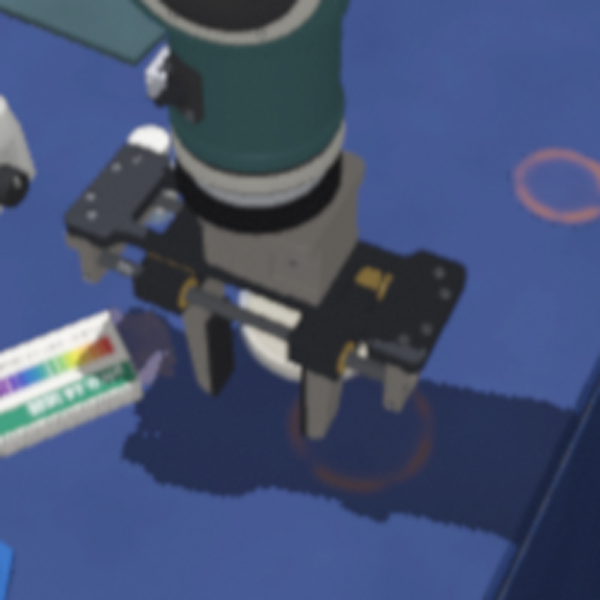

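The fingers stand behind the dish at about (210,370) and (320,410) in the crop, and clear of the strip box. I push right now.

Request:
{"method": "step_arm", "body": {
  "targets": [
    [[-0.05,0,0],0],
    [[-0.1,0,0],0],
    [[-0.15,0,0],0],
    [[-0.2,0,0],0],
    [[-0.25,0,0],0],
    [[-0.32,0,0],0],
    [[-0.39,0,0],0],
    [[-0.46,0,0],0],
    [[-0.53,0,0],0],
    [[-0.6,0,0],0]
  ]
}}

```text
t: 6.87
position: [503.2, 205.0, 7.6]
orientation: [0.686, 0.727, -0.0, 0.0]
contact_force: [-0.2, -0.0, 0.2]
opening: 50.6
grasp_force: 0.1
```

Request:
{"method": "step_arm", "body": {
  "targets": [
    [[-0.08,0,0],0],
    [[-0.16,0,0],0],
    [[-0.24,0,0],0],
    [[-0.32,0,0],0],
    [[-0.4,0,0],0],
    [[-0.48,0,0],0],
    [[-0.56,0,0],0],
    [[-0.64,0,0],0],
    [[-0.72,0,0],0],
    [[-0.8,0,0],0]
  ]
}}

```text
t: 7.7
position: [507.8, 125.2, 7.6]
orientation: [0.686, 0.728, -0.0, 0.0]
contact_force: [-0.5, -0.3, -0.2]
opening: 50.6
grasp_force: 0.1
```

Request:
{"method": "step_arm", "body": {
  "targets": [
    [[-0.08,0,0],0],
    [[-0.16,0,0],0],
    [[-0.24,0,0],0],
    [[-0.32,0,0],0],
    [[-0.4,0,0],0],
    [[-0.48,0,0],0],
    [[-0.56,0,0],0],
    [[-0.63,0,0],0],
    [[-0.69,0,0],0],
    [[-0.75,0,0],0]
  ]
}}

```text
t: 8.53
position: [512.3, 50.5, 7.6]
orientation: [0.686, 0.728, 0.0, 0.0]
contact_force: [0.1, 0.3, -0.4]
opening: 50.7
grasp_force: 0.1
```

Request:
{"method": "step_arm", "body": {
  "targets": [
    [[0.05,0,0],0],
    [[0.15,0,0],0],
    [[0.3,0,-0.05],0],
    [[0.3,0,-0.2],0],
    [[0.3,0,-0.35],0],
    [[0.3,0,-0.5],0],
    [[0.3,0,-0.65],0],
    [[0.3,0,-0.8],0],
    [[0.3,0,-0.9],0],
    [[0.3,0,-1],0]
  ]
}}

```text
t: 9.37
position: [510.3, 82.5, 108.4]
orientation: [0.685, 0.728, 0.0, -0.0]
contact_force: [-0.7, 0.1, -0.3]
opening: 50.5
grasp_force: 0.0
```

Request:
{"method": "step_arm", "body": {
  "targets": [
    [[-0.07,-0.08,-0.1],0.055],
    [[-0.14,-0.16,-0.2],0.11],
    [[-0.21,-0.24,-0.3],0.165],
    [[-0.28,-0.32,-0.4],0.22],
    [[-0.35,-0.4,-0.5],0.275],
    [[-0.42,-0.48,-0.6],0.33],
    [[-0.5,-0.56,-0.7],0.385],
    [[-0.6,-0.66,-0.8],0.44],
    [[-0.68,-0.76,-0.9],0.495],
    [[-0.75,-0.85,-1],0.55]
  ]
}}

```text
t: 10.2
position: [429.1, 1.2, 207.9]
orientation: [0.972, 0.234, -0.0, -0.0]
contact_force: [1.2, -0.0, 0.4]
opening: 50.2
grasp_force: 0.0
```

Request:
{"method": "step_arm", "body": {
  "targets": [
    [[0,0,0],0.055],
    [[0,0,0],0.11],
    [[0,0,0],0.16],
    [[0,0,0],0.16],
    [[0,0,0],0.16],
    [[0,0,0],0.16],
    [[0,0,0],0.16],
    [[0,0,0],0.16],
    [[0,0,0],0.16],
    [[0,0,0],0.16]
  ]
}}

```text
t: 11.03
position: [430.0, 1.2, 207.5]
orientation: [0.997, 0.071, -0.0, 0.0]
contact_force: [-0.2, -0.5, 0.6]
opening: 50.4
grasp_force: 0.0
```

```bash
python3 - <<'E'
from h import *
from plant import status, viewer
s=status.sense(); print(s['t'],s['position'],s['orientation'],s['opening'])
c=viewer.get_calibration('wrist'); im=viewer.get_image('wrist'); cv2.imwrite('pics/w2.png',im[:,:,::-1])
np.save('w2.npy',c,allow_pickle=True); print(-c['R'].T@c['t'])
E
```

```text
11.0333 [429.98683442   1.20831616 207.54997725] [ 9.97453456e-01  7.13204157e-02 -2.83013650e-05  1.88558092e-05] 50.38754067171785
[493.76687687   9.71201653 379.05079526]
```

View pics/w2.png

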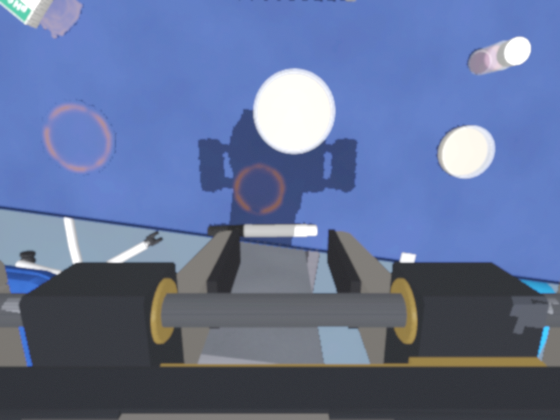

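The wrist view shows the dish at (294,111) and only the bridge's front edge, at (295,0). I go 100 mm forward to see both.

Request:
{"method": "step_arm", "body": {
  "targets": [
    [[0.1,0,0],0],
    [[0.2,0,0],0],
    [[0.3,0,0],0],
    [[0.4,0,0],0],
    [[0.5,0,0],0],
    [[0.6,0,0],0],
    [[0.7,0,0],0],
    [[0.85,0,0],0],
    [[1,0,0],0],
    [[1,0,0],0]
  ]
}}

```text
t: 11.92
position: [531.7, 16.0, 207.5]
orientation: [0.997, 0.072, 0.001, 0.001]
contact_force: [0.7, -0.1, 0.4]
opening: 50.4
grasp_force: 0.0
```

```bash
python3 - <<'E'
from h import *
from plant import status, viewer
s=status.sense(); print(s['t'],s['position'],s['orientation'])
c=viewer.get_calibration('wrist'); im=viewer.get_image('wrist'); cv2.imwrite('pics/w3.png',im[:,:,::-1])
np.save('w3.npy',c,allow_pickle=True)
c2=np.load('w2.npy',allow_pickle=True).item(); im2=cv2.imread('pics/w2.png')[:,:,::-1]
P=[]
for cc,i,sd in((c2,im2,(294,111)),(c,im,(294,210))):
    K=cv2.convexHull(blob(nonblue(i),sd))[:,0]; print(cv2.boundingRect(K),circ(ray(cc,K,15)),circ(ray(cc,K,10)))
    P.append(cv2.fitEllipse(K)[0])
print('tri',tri(c2,P[0],c,P[1]))
E
```

```text
11.9167 [531.71983682  15.98496785 207.46831989] [9.97431315e-01 7.16227223e-02 7.59847224e-04 6.16424270e-04]
(254, 70, 80, 83) (array([513.51605838,   0.95476128]), np.float64(89.09709139173526)) (array([513.7873005,   0.8344861]), np.float64(90.32078177437683))
(256, 164, 74, 73) (array([514.67094886,   1.5550516 ]), np.float64(90.11067196685111)) (array([513.56463072,   1.23706897]), np.float64(91.34815794845227))
tri [515.00731275   1.24440322  10.70361277]
```

View pics/w3.png

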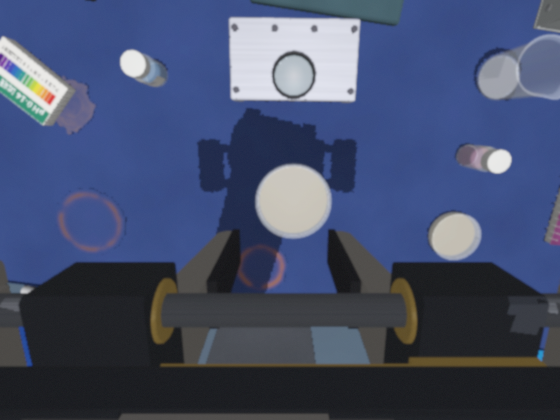

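The wrist view now shows the deck with corners (230,17), (360,19), (355,102) and (232,100), the lens at (294,74), and the dish at (294,201) almost in line with it.

```bash
python3 - <<'E'
from h import *
c=np.load('w3.npy',allow_pickle=True).item(); im=cv2.imread('pics/w3.png')[:,:,::-1]
hsv=cv2.cvtColor(im,cv2.COLOR_RGB2HSV)
m=(hsv[:,:,1]<60)&(hsv[:,:,2]>130)
K=blob(m,(255,50)); print(cv2.boundingRect(K))
W=ray(c,cv2.convexHull(K)[:,0],26)[:,:2].astype(np.float32)
r=cv2.minAreaRect(W); B=cv2.boxPoints(r); print(r,B.round(1).tolist())
# lens ring: dark pixels inside the deck hull
h=np.zeros(m.shape,np.uint8); cv2.fillConvexPoly(h,cv2.convexHull(K),1)
d=(h>0)&(im.max(2)<90); L=blob(d,(294,74)); print('lens',cv2.boundingRect(L),cv2.fitEllipse(L))
print(circ(ray(c,cv2.convexHull(L)[:,0],38)),ray(c,cv2.fitEllipse(L)[0],32))
# front edge line at z=26
E=K[(K[:,1]>90)&(K[:,0]>238)&(K[:,0]<350)]; E=ray(c,E,26)[:,:2]; p=np.polyfit(E[:,1],E[:,0],1); print('front x=',p, 'heading deg',np.degrees(np.arctan(-p[0])))
E=K[(K[:,1]<30)&(K[:,0]>238)&(K[:,0]<350)]; E=ray(c,E,26)[:,:2]; p=np.polyfit(E[:,1],E[:,0],1); print('back x=',p)
for nm,sd in(('side',1),('b',-1)):
    E=K[(K[:,1]>28)&(K[:,1]<92)&(np.abs(K[:,0]-(231 if sd>0 else 357))<6)]; E=ray(c,E,26)[:,:2]; p=np.polyfit(E[:,0],E[:,1],1); print(nm,'y=',p,np.degrees(np.arctan(p[0])),np.polyval(p,650))
E
```

```text
(229, 17, 132, 86)
((667.108642578125, 23.710304260253906), (81.78015899658203, 135.0558319091797), 7.479093074798584) [[617.7999877929688, 85.30000305175781], [635.4000244140625, -48.599998474121094], [716.4000244140625, -37.900001525878906], [698.9000244140625, 96.0]]Traceback (most recent call last):
  File "<stdin>", line 10, in <module>
  File "h.py", line 14, in blob
    return max(cs,key=lambda k:cv2.pointPolygonTest(k,tuple(map(float,seed)),True))[:,0]
           ~~~^^^^^^^^^^^^^^^^^^^^^^^^^^^^^^^^^^^^^^^^^^^^^^^^^^^^^^^^^^^^^^^^^^^^^
ValueError: max() iterable argument is empty
```

Request:
{"method": "step_arm", "body": {
  "targets": [
    [[-0.1,0.01,0],0.006],
    [[-0.2,0.02,0],0.006],
    [[-0.3,0.03,0],0.006],
    [[-0.4,0.04,0],0.006],
    [[-0.5,0.05,0],0.006],
    [[-0.6,0.06,0],0.006],
    [[-0.7,0.07,0],0.006],
    [[-0.8,0.08,0],0.006],
    [[-0.9,0.09,0],0.006],
    [[-0.9,0.09,0],0.006]
  ]
}}

```text
t: 12.8
position: [439.1, -6.7, 207.5]
orientation: [0.998, 0.065, -0.0, -0.001]
contact_force: [-0.5, -0.7, -1.3]
opening: 50.6
grasp_force: 0.0
```

Request:
{"method": "step_arm", "body": {
  "targets": [
    [[0,0,0.1],0],
    [[0,0,0.2],0],
    [[0,0,0.3],0],
    [[0,0,0.4],0],
    [[0,0,0.5],0],
    [[0,0,0.6],0],
    [[0,0,0.7],0],
    [[0,0,0.8],0],
    [[0,0,0.9],0],
    [[0,0,1],0]
  ]
}}

```text
t: 13.63
position: [441.2, -6.3, 106.5]
orientation: [0.998, 0.065, -0.0, 0.0]
contact_force: [0.6, -0.4, -0.3]
opening: 50.6
grasp_force: 0.0
```

```bash
cat > rel.py <<'E'
from h import *
from plant import status
O=np.array([651.2,21.6]); a=np.radians(7.48); u=np.array([np.cos(a),np.sin(a)]); n=np.array([-u[1],u[0]])
s=status.sense(); q=s['orientation']; d=s['position'][:2]-O
print(s['t'],'along',d@u,'left',d@n,'z',s['position'][2],'heading',np.degrees(2*np.arctan2(q[1],q[0])),s['contact_force'],s['opening'])
E
python3 rel.py
```

```text
13.6333 along -211.8955962832405 left -0.328531220441139 z 106.5208315935166 heading 7.4386404217072934 [ 0.61462625 -0.44836705 -0.27621925] 50.55499227737443
```

Well placed. I lower, then push in along the bridge axis.

Request:
{"method": "step_arm", "body": {
  "targets": [
    [[0,0,0.12],0],
    [[0,0,0.24],0],
    [[0,0,0.36],0],
    [[0,0,0.48],0],
    [[0,0,0.6],0],
    [[0,0,0.72],0],
    [[0,0,0.84],0],
    [[0,0,0.94],0],
    [[0,0,0.99],0],
    [[0,0,0.99],0]
  ]
}}

```text
t: 14.47
position: [440.4, -6.5, 7.5]
orientation: [0.998, 0.065, -0.001, 0.0]
contact_force: [0.1, -0.3, 0.5]
opening: 50.3
grasp_force: 0.0
```

Request:
{"method": "step_arm", "body": {
  "targets": [
    [[0.04,0,0],0],
    [[0.08,0,0],0],
    [[0.12,0,0],0],
    [[0.16,0,0],0],
    [[0.2,0,0],0],
    [[0.26,0,0],0],
    [[0.32,0,0],0],
    [[0.38,0,0],0],
    [[0.44,0,0],0],
    [[0.5,0,0],0]
  ]
}}

```text
t: 15.3
position: [491.3, 0.3, 8.5]
orientation: [0.998, 0.065, -0.0, 0.0]
contact_force: [-0.2, -1.6, 0.3]
opening: 50.7
grasp_force: 0.2
```

Request:
{"method": "step_arm", "body": {
  "targets": [
    [[0.05,0,0],0],
    [[0.1,0,0],0],
    [[0.15,0,0],0],
    [[0.2,0,0],0],
    [[0.25,0,0],0],
    [[0.3,0,0],0],
    [[0.34,0,0],0],
    [[0.38,0,0],0],
    [[0.4,0,0],0],
    [[0.4,0,0],0]
  ]
}}

```text
t: 16.13
position: [530.9, 5.5, 8.6]
orientation: [0.998, 0.065, 0.0, 0.0]
contact_force: [0.4, 0.4, -0.2]
opening: 50.9
grasp_force: 0.0
```

```bash
python3 rel.py; python3 - <<'E'
from h import *
from plant import viewer
a=viewer.get_image('scene')[150:290,180:380]; b=viewer.get_image('wrist')
cv2.imwrite('pics/p1.png',np.hstack([cv2.resize(a,(400,280),interpolation=cv2.INTER_CUBIC),cv2.resize(b[:280],(400,200))[:,:].copy() if 0 else cv2.resize(b,(373,280))])[:,:,::-1])
E
```

```text
16.1333 along -121.35466404138417 left -0.350780138338763 z 8.57750057600576 heading 7.448505210657795 [ 0.43434662  0.40291622 -0.24385999] 50.85941806537016
```

View pics/p1.png

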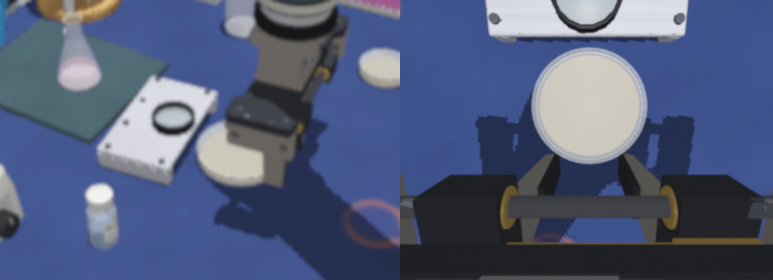

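The dish sits in the cradle at wrist (590,105), centred ahead of the mouth (490–687). I push on, slower.

Request:
{"method": "step_arm", "body": {
  "targets": [
    [[0.05,0,0],0],
    [[0.1,0,0],0],
    [[0.15,0,0],0],
    [[0.2,0,0],0],
    [[0.25,0,0],0],
    [[0.3,0,0],0],
    [[0.35,0,0],0],
    [[0.4,0,0],0],
    [[0.44,0,0],0],
    [[0.48,0,0],0]
  ]
}}

```text
t: 17.07
position: [578.4, 11.7, 8.5]
orientation: [0.998, 0.065, -0.0, 0.0]
contact_force: [-0.1, -0.6, 0.5]
opening: 50.4
grasp_force: 0.1
```

Request:
{"method": "step_arm", "body": {
  "targets": [
    [[0.02,0,0],0],
    [[0.04,0,0],0],
    [[0.06,0,0],0],
    [[0.08,0,0],0],
    [[0.1,0,0],0],
    [[0.12,0,0],0],
    [[0.14,0,0],0],
    [[0.16,0,0],0],
    [[0.18,0,0],0],
    [[0.2,0,0],0]
  ]
}}

```text
t: 17.9
position: [598.0, 14.2, 8.6]
orientation: [0.998, 0.065, 0.0, -0.0]
contact_force: [0.4, 0.4, 0.8]
opening: 50.5
grasp_force: 0.1
```

```bash
python3 rel.py; python3 - <<'E'
from h import *
from plant import viewer,status
c=viewer.get_calibration('wrist');im=viewer.get_image('wrist');np.save('w4.npy',c,allow_pickle=True)
cv2.imwrite('pics/w4.png',im[:,:,::-1])
E
```

```text
17.9 along -53.67822122191556 left -0.4023754349001356 z 8.586844773644145 heading 7.437468106926371 [0.38729542 0.36237832 0.79076152] 50.51053182749937
```

View pics/w4.png

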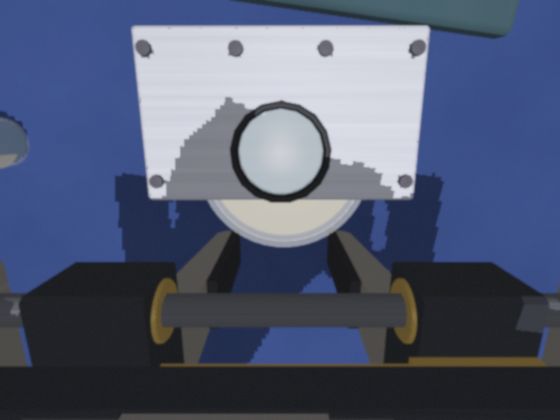

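The dish is partway under, its rim protruding to row 246 and centred at column 284 below the lens (280). I creep to the pins in small steps and watch the force.

Request:
{"method": "step_arm", "body": {
  "targets": [
    [[0.005,0,0],0],
    [[0.01,0,0],0],
    [[0.015,0,0],0],
    [[0.02,0,0],0],
    [[0.025,0,0],0],
    [[0.03,0,0],0],
    [[0.035,0,0],0],
    [[0.04,0,0],0],
    [[0.04,0,0],0],
    [[0.04,0,0],0]
  ]
}}

```text
t: 18.78
position: [601.9, 14.7, 8.6]
orientation: [0.998, 0.065, 0.0, 0.0]
contact_force: [0.6, -0.3, 0.7]
opening: 50.9
grasp_force: 0.0
```

```bash
python3 rel.py
```

```text
18.7833 along -49.754407245136726 left -0.3919031285496235 z 8.63327264096703 heading 7.442154202093075 [ 0.62425206 -0.3415445   0.70835991] 50.90678733323114
```

Request:
{"method": "step_arm", "body": {
  "targets": [
    [[0.0025,0,0],0],
    [[0.005,0,0],0],
    [[0.0075,0,0],0],
    [[0.01,0,0],0],
    [[0.0125,0,0],0],
    [[0.015,0,0],0],
    [[0.0175,0,0],0],
    [[0.02,0,0],0],
    [[0.02,0,0],0],
    [[0.02,0,0],0]
  ]
}}

```text
t: 19.62
position: [603.8, 15.0, 8.6]
orientation: [0.998, 0.065, 0.0, 0.0]
contact_force: [0.1, 0.9, 0.5]
opening: 50.3
grasp_force: 0.1
```

```bash
python3 rel.py
```

```text
19.6167 along -47.80869355301757 left -0.3982407003771886 z 8.604674566229615 heading 7.43723287746187 [0.11634252 0.86313488 0.50295212] 50.33243268109407
```

Request:
{"method": "step_arm", "body": {
  "targets": [
    [[0.002,0,0],0],
    [[0.004,0,0],0],
    [[0.006,0,0],0],
    [[0.008,0,0],0],
    [[0.01,0,0],0],
    [[0.012,0,0],0],
    [[0.014,0,0],0],
    [[0.015,0,0],0],
    [[0.015,0,0],0],
    [[0.015,0,0],0]
  ]
}}

```text
t: 20.45
position: [605.3, 15.2, 8.6]
orientation: [0.998, 0.065, 0.0, 0.0]
contact_force: [-0.6, 0.4, 0.0]
opening: 50.4
grasp_force: 0.1
```

```bash
python3 rel.py; python3 - <<'E'
from h import *
from plant import viewer,status
print(np.mean([ (viewer.get_image('side') is None) or status.sense()['contact_force'] for _ in range(6)],0))
E
```

```text
20.45 along -46.34106417601191 left -0.3887199791493732 z 8.59835249055367 heading 7.441708220429789 [-0.61205134  0.38824281  0.02745125] 50.41812465015607
[-0.07764344  0.51443353 -0.47533816]
```

Request:
{"method": "step_arm", "body": {
  "targets": [
    [[0.002,0,0],0],
    [[0.004,0,0],0],
    [[0.006,0,0],0],
    [[0.008,0,0],0],
    [[0.01,0,0],0],
    [[0.01,0,0],0],
    [[0.01,0,0],0],
    [[0.01,0,0],0],
    [[0.01,0,0],0],
    [[0.01,0,0],0]
  ]
}}

```text
t: 21.58
position: [606.1, 15.3, 8.6]
orientation: [0.998, 0.065, -0.0, -0.0]
contact_force: [-1.6, 0.3, 0.8]
opening: 50.8
grasp_force: 0.6
```

```bash
python3 rel.py; python3 - <<'E'
from h import *
from plant import viewer,status
print(np.mean([ (viewer.get_image('side') is None) or status.sense()['contact_force'] for _ in range(6)],0))
im=viewer.get_image('wrist'); c=viewer.get_calibration('wrist'); cv2.imwrite('pics/w5.png',im[:,:,::-1]);np.save('w5.npy',c,allow_pickle=True)
# protrusion of dish rim: dish rim front at z~12 vs deck front edge at z=26 along column
O=np.array([651.2,21.6]); a=np.radians(7.48); u=np.array([np.cos(a),np.sin(a)])
for col in(270,283,296):
    p=im[150:300,col].astype(int); print(col,[(r+150,*p[r]) for r in range(40,115,3)])
E
```

```text
21.5833 along -45.53750859648186 left -0.38525028364881386 z 8.556197242482602 heading 7.439160341623996 [-1.60094715  0.30271961  0.83310899] 50.80286400536152
[-1.72981018 -0.05455532  0.85343696]
270 [(190, np.int64(184), np.int64(192), np.int64(200)), (193, np.int64(182), np.int64(191), np.int64(198)), (196, np.int64(181), np.int64(190), np.int64(197)), (199, np.int64(181), np.int64(189), np.int64(197)), (202, np.int64(180), np.int64(189), np.int64(198)), (205, np.int64(180), np.int64(189), np.int64(196)), (208, np.int64(134), np.int64(145), np.int64(150)), (211, np.int64(28), np.int64(28), np.int64(30)), (214, np.int64(30), np.int64(32), np.int64(33)), (217, np.int64(59), np.int64(58), np.int64(54)), (220, np.int64(192), np.int64(187), np.int64(177)), (223, np.int64(200), np.int64(195), np.int64(185)), (226, np.int64(199), np.int64(195), np.int64(184)), (229, np.int64(199), np.int64(195), np.int64(185)), (232, np.int64(197), np.int64(194), np.int64(184)), (235, np.int64(170), np.int64(172), np.int64(180)), (238, np.int64(169), np.int64(172), np.int64(179)), (241, np.int64(159), 
[... 2236 characters left out ...]
nt64(200), np.int64(195), np.int64(185)), (226, np.int64(200), np.int64(195), np.int64(184)), (229, np.int64(199), np.int64(196), np.int64(185)), (232, np.int64(197), np.int64(194), np.int64(184)), (235, np.int64(172), np.int64(173), np.int64(180)), (238, np.int64(169), np.int64(171), np.int64(179)), (241, np.int64(162), np.int64(166), np.int64(173)), (244, np.int64(151), np.int64(157), np.int64(169)), (247, np.int64(84), np.int64(91), np.int64(112)), (250, np.int64(34), np.int64(45), np.int64(76)), (253, np.int64(32), np.int64(45), np.int64(76)), (256, np.int64(34), np.int64(45), np.int64(77)), (259, np.int64(33), np.int64(45), np.int64(76)), (262, np.int64(35), np.int64(45), np.int64(77))]
```

Contact shows about 1.7 N. To seat the dish on both pins regardless of the cradle's side offset, I'll back off, shut the fingers, and nudge once at the middle so it can self-centre.

Request:
{"method": "step_arm", "body": {
  "targets": [
    [[-0.02,0,0],0],
    [[-0.06,0,0],0],
    [[-0.1,0,0],0],
    [[-0.14,0,0],0],
    [[-0.18,0,0],0],
    [[-0.22,0,0],0],
    [[-0.26,0,0],0],
    [[-0.3,0,0],0],
    [[-0.3,0,0],0],
    [[-0.3,0,0],0]
  ]
}}

```text
t: 22.77
position: [576.4, 11.4, 8.7]
orientation: [0.998, 0.065, 0.0, -0.0]
contact_force: [-0.5, 0.1, -0.4]
opening: 50.3
grasp_force: 0.0
```

Request:
{"method": "step_arm", "body": {
  "targets": [
    [[0,0,0],0],
    [[0,0,0],0],
    [[0,0,0],0],
    [[0,0,0],0],
    [[0,0,0],0],
    [[0,0,0],0],
    [[0,0,0],0],
    [[0,0,0],0],
    [[0,0,0],0],
    [[0,0,0],0]
  ],
  "claw": -1,
  "newtons": 5
}}

```text
t: 23.6
position: [576.6, 11.4, 8.6]
orientation: [0.998, 0.065, 0.0, 0.0]
contact_force: [0.5, -0.6, 0.3]
opening: 0.4
grasp_force: 0.0
```

Request:
{"method": "step_arm", "body": {
  "targets": [
    [[0.03,0,0],0],
    [[0.06,0,0],0],
    [[0.09,0,0],0],
    [[0.12,0,0],0],
    [[0.14,0,0],0],
    [[0.15,0,0],0],
    [[0.16,0,0],0],
    [[0.17,0,0],0],
    [[0.18,0,0],0],
    [[0.18,0,0],0]
  ]
}}

```text
t: 24.43
position: [594.5, 13.8, 8.6]
orientation: [0.998, 0.065, 0.0, -0.0]
contact_force: [0.2, -0.4, 0.1]
opening: 0.6
grasp_force: 0.0
```

```bash
cat > f.py <<'E'
from h import *
from plant import viewer,status
print('F',np.mean([ (viewer.get_image('side') is None) or status.sense()['contact_force'] for _ in range(6)],0))
E
python3 rel.py; python3 f.py
```

```text
24.4333 along -57.223790849936464 left -0.3682397675138569 z 8.59169997149919 heading 7.441097149396087 [ 0.1526498  -0.42099448  0.1211466 ] 0.6186699196804759
F [-0.42154541  0.07885584  0.12832065]
```

Request:
{"method": "step_arm", "body": {
  "targets": [
    [[0.002,0,0],0],
    [[0.004,0,0],0],
    [[0.006,0,0],0],
    [[0.008,0,0],0],
    [[0.01,0,0],0],
    [[0.012,0,0],0],
    [[0.014,0,0],0],
    [[0.016,0,0],0],
    [[0.018,0,0],0],
    [[0.02,0,0],0]
  ]
}}

```text
t: 25.57
position: [596.4, 14.0, 8.6]
orientation: [0.998, 0.065, 0.0, -0.0]
contact_force: [-0.2, 0.8, -0.6]
opening: 0.9
grasp_force: 0.0
```

```bash
python3 rel.py; python3 f.py
```

```text
25.5667 along -55.316763877534505 left -0.3816321766949917 z 8.614326178289833 heading 7.439910386835953 [-0.2377271   0.75137487 -0.61121457] 0.9250063697037311
F [-0.03811989 -0.24592395 -0.15213303]
```

Request:
{"method": "step_arm", "body": {
  "targets": [
    [[0.002,0,0],0],
    [[0.004,0,0],0],
    [[0.006,0,0],0],
    [[0.008,0,0],0],
    [[0.01,0,0],0],
    [[0.012,0,0],0],
    [[0.012,0,0],0],
    [[0.012,0,0],0],
    [[0.012,0,0],0],
    [[0.012,0,0],0]
  ]
}}

```text
t: 26.7
position: [597.5, 14.2, 8.6]
orientation: [0.998, 0.065, 0.0, -0.0]
contact_force: [-0.7, -0.6, 0.2]
opening: 0.6
grasp_force: 0.0
```

```bash
python3 rel.py; python3 f.py
```

```text
26.7 along -54.17104899984295 left -0.381306076819353 z 8.596047576428044 heading 7.439107141084386 [-0.68740307 -0.57413526  0.24395464] 0.562058977184013
F [ 0.03884526 -0.02904111  0.27041259]
```

Request:
{"method": "step_arm", "body": {
  "targets": [
    [[0.002,0,0],0],
    [[0.004,0,0],0],
    [[0.006,0,0],0],
    [[0.008,0,0],0],
    [[0.01,0,0],0],
    [[0.012,0,0],0],
    [[0.012,0,0],0],
    [[0.012,0,0],0],
    [[0.012,0,0],0],
    [[0.012,0,0],0]
  ]
}}

```text
t: 27.83
position: [598.3, 14.3, 8.5]
orientation: [0.998, 0.065, -0.0, -0.0]
contact_force: [-2.8, 0.0, 2.3]
opening: 0.0
grasp_force: 1.5
```

```bash
python3 rel.py; python3 f.py
```

```text
27.8333 along -53.38690961981429 left -0.3362131282462757 z 8.533944045815367 heading 7.43781313493773 [-2.80010289  0.02248153  2.2981782 ] 0.030129776636303333
F [-3.35764471 -0.31067872  2.98425394]
```

Request:
{"method": "step_arm", "body": {
  "targets": [
    [[0.002,0,0],0],
    [[0.004,0,0],0],
    [[0.006,0,0],0],
    [[0.008,0,0],0],
    [[0.01,0,0],0],
    [[0.01,0,0],0],
    [[0.01,0,0],0],
    [[0.01,0,0],0],
    [[0.01,0,0],0],
    [[0.01,0,0],0]
  ]
}}

```text
t: 28.97
position: [598.5, 14.4, 8.5]
orientation: [0.998, 0.065, -0.001, -0.0]
contact_force: [-6.2, -0.4, 5.5]
opening: 0.2
grasp_force: 3.3
```

```bash
python3 rel.py; python3 f.py
```

```text
28.9667 along -53.1568484644996 left -0.32563214186296197 z 8.465256487117799 heading 7.435401590921342 [-6.23161513 -0.37519234  5.48334378] 0.23381495667660798
F [-6.4717323  -0.48284653  4.76184613]
```

The resistance is firm and straight on, so the dish rests on the pins. I back off, rise, and verify.

Request:
{"method": "step_arm", "body": {
  "targets": [
    [[-0.02,0,0],0],
    [[-0.05,0,0],0],
    [[-0.1,0,0],0],
    [[-0.2,0,0],0],
    [[-0.3,0,0],0],
    [[-0.4,0,-0.1],0],
    [[-0.4,0,-0.3],0],
    [[-0.4,0,-0.5],0],
    [[-0.4,0,-0.75],0],
    [[-0.4,0,-1],0]
  ]
}}

```text
t: 30.1
position: [558.8, 9.0, 109.3]
orientation: [0.998, 0.065, -0.0, -0.0]
contact_force: [0.8, -0.5, 0.5]
opening: 0.8
grasp_force: 0.0
```

Request:
{"method": "step_arm", "body": {
  "targets": [
    [[0,0,-0.1],0],
    [[0,0,-0.2],0],
    [[0,0,-0.3],0],
    [[0,0,-0.4],0],
    [[0,0,-0.5],0],
    [[0,0,-0.6],0],
    [[0,0,-0.6],0],
    [[0,0,-0.6],0],
    [[0,0,-0.6],0],
    [[0,0,-0.6],0]
  ]
}}

```text
t: 30.93
position: [559.6, 9.3, 167.9]
orientation: [0.998, 0.065, -0.001, 0.0]
contact_force: [0.7, -0.0, 0.4]
opening: 0.3
grasp_force: 0.0
```

```bash
python3 rel.py; python3 - <<'E'
from h import *
from plant import viewer
c=viewer.get_calibration('wrist'); im=viewer.get_image('wrist'); cv2.imwrite('pics/w6.png',im[:,:,::-1])
np.save('w6.npy',c,allow_pickle=True)
C={n:viewer.get_calibration(n) for n in('scene','side')}
for n,s in(('scene',(372,184)),('side',(243,273))):
    K=blob(nonblue(viewer.get_image(n)),s); print('small',n,circ(ray(C[n],cv2.convexHull(K)[:,0],10)))
E
```

```text
30.9333 along -92.40832390570779 left -0.2702702352601012 z 167.9491801026829 heading 7.444758824851392 [ 0.6752594  -0.04759342  0.38428742] 0.28269702645737854
small scene (array([ 497.85091269, -203.25192043]), np.float64(67.76938864565253))
small side (array([ 498.38029004, -205.42194314]), np.float64(69.32952259645177))
```

View pics/w6.png

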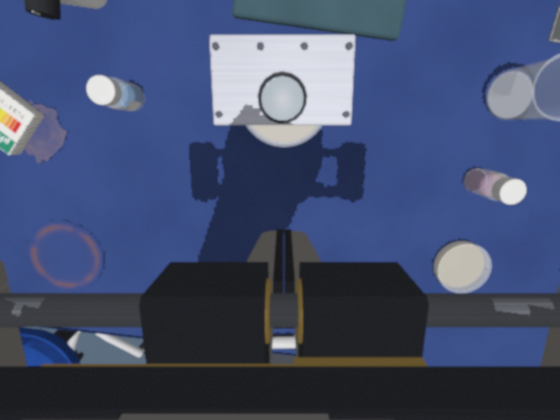

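The view shows the dish rim arc at (285,147), centred below the lens (282,97). The small dish, vials and beaker are unmoved. One numeric check of the dish centre follows.

```bash
python3 - <<'E'
from h import *
from scipy.optimize import least_squares
c=np.load('w6.npy',allow_pickle=True).item(); im=cv2.imread('pics/w6.png')[:,:,::-1].astype(int)
m=im.max(2)*0+((im[:,:,0]>110)&(im[:,:,0]>im[:,:,2]-30))
K=blob(m,(240,70)); W=ray(c,K[K[:,1]<118],26)[:,:2].astype(np.float32)
hs=cv2.convexHull(K)[:,0]; dk=ray(c,hs[hs[:,1]<128],26)[:,:2].astype(np.float32); r=cv2.minAreaRect(dk); print(r)
a=np.radians(7.48); u=np.array([np.cos(a),np.sin(a)]); n=np.array([-u[1],u[0]])
P=ray(c,K[(K[:,1]>129)&(K[:,0]>240)&(K[:,0]<330)],10)[:,:2]
f=least_squares(lambda q:np.hypot(*(P-q).T)-45.5,[650,21]); print(f.x,len(P),np.abs(f.fun).max())
O=np.array(r[0])-16*u; print('origin',O,'dish rel',(f.x-O)@u,(f.x-O)@n)
E
```

```text
((667.849853515625, 23.909992218017578), (79.67623138427734, 134.21900939941406), 7.403473377227783)
[651.88548848  20.16431253] 70 0.5901719379525403
origin [651.9860077   21.82711054] dish rel -0.3161270578313306 -1.6355625986230076
```

```bash
cat > chk.py <<'E'
import sys
from h import *
from scipy.optimize import least_squares
c=np.load(sys.argv[1]+'.npy',allow_pickle=True).item(); im=cv2.imread(f'pics/{sys.argv[1]}.png')[:,:,::-1].astype(float)
a=np.radians(7.45); u=np.array([np.cos(a),np.sin(a)]); n=np.array([-u[1],u[0]])
ratio=cv2.GaussianBlur((im[:,:,0]+5)/(im[:,:,2]+5),(0,0),0.7)
# deck sides: subpixel edges along rows
def cross(v,t): # last index where v crosses below t
    k=np.where((v[:-1]>=t)&(v[1:]<t))[0]; return k+(v[k]-t)/(v[k]-v[k+1])
def pr(x,y,z): return ray(c,(x,y),z)[0,:2]
r0=int(sys.argv[2]); r1=int(sys.argv[3]); xm=int(sys.argv[4]); rl=int(sys.argv[5]); hw=int(sys.argv[6])
O=np.array([652,21.8])
L=[];R=[]
for y in range(r0,r1,2):
    v=ratio[y]; R.append((pr(xm+cross(v[xm:],.75)[0],y,26)-O)@n if 0 else (pr(max(xm+cross(v[xm:],.75)),y,26)-O)@n if 0 else (pr(xm+60*hw//45+cross(v[xm+60*hw//45:],.75)[0],y,26)-O)@n)
    w=v[:xm-60*hw//45][::-1]; L.append((pr(xm-60*hw//45-1-cross(w,.75)[0],y,26)-O)@n)
print('deck sides',np.median(L),np.median(R),'mid',(np.median(L)+np.median(R))/2)
for th in(.6,.75):
  P=[]
  for x in range(xm-hw,xm+hw+1,2):
    k=cross(ratio[rl:rl+60,x],th)
    if len(k): P.append(pr(x,rl+k[0],10))
  P=np.array(P); w=least_squares(lambda q:np.hypot(*(P-q).T)-45.5,O,loss='soft_l1',f_scale=.3)
  print(th,len(P),'dish along,left',(w.x-O)@u,(w.x-O)@n,'res',np.abs(w.fun).max().round(2),np.median(np.abs(w.fun)).round(2))
E
python3 chk.py w6 60 110 284 131 32; python3 chk.py w5 60 150 284 222 40
```

```text
deck sides 67.36808507464085 -67.35390524657511 mid 0.007089914032867739
0.6 33 dish along,left -2.5795147212360097 -1.6045164613480185 res 0.59 0.17
0.75 33 dish along,left -1.4139591738561377 -1.584335322940519 res 0.44 0.13
deck sides 67.11650331428156 -66.87644149988836 mid 0.12003090719660037
0.6 41 dish along,left -3.912334532261292 -1.4786705137629705 res 0.21 0.09
0.75 41 dish along,left -3.197831774845155 -1.499365179116567 res 0.21 0.08
```

The dish reads about 1.5 mm right of centre in both images, so it likely touches only one pin. I'll push again with the open-finger cradle shifted left by that much.

Request:
{"method": "step_arm", "body": {
  "targets": [
    [[0,-0.016,0.1],0],
    [[0,-0.016,0.2],0],
    [[0,-0.016,0.3],0],
    [[0,-0.016,0.4],0],
    [[0,-0.016,0.5],0],
    [[0,-0.016,0.6],0],
    [[0,-0.016,0.7],0],
    [[0,-0.016,0.8],0],
    [[0,-0.016,0.9],0],
    [[0,-0.016,1],0]
  ],
  "claw": 0.1
}}

```text
t: 31.92
position: [559.9, 10.8, 67.6]
orientation: [0.998, 0.065, -0.0, 0.0]
contact_force: [0.3, 0.1, 0.6]
opening: 50.6
grasp_force: 0.0
```

Request:
{"method": "step_arm", "body": {
  "targets": [
    [[0,0,0.1],0],
    [[0,0,0.2],0],
    [[0,0,0.3],0],
    [[0,0,0.4],0],
    [[0,0,0.5],0],
    [[0,0,0.55],0],
    [[0,0,0.6],0],
    [[0,0,0.6],0],
    [[0,0,0.6],0],
    [[0,0,0.6],0]
  ]
}}

```text
t: 32.75
position: [560.3, 10.8, 9.0]
orientation: [0.998, 0.065, 0.0, 0.0]
contact_force: [-0.7, -0.9, -0.3]
opening: 50.2
grasp_force: 0.0
```

Request:
{"method": "step_arm", "body": {
  "targets": [
    [[0.06,0,0],0],
    [[0.12,0,0],0],
    [[0.18,0,0],0],
    [[0.24,0,0],0],
    [[0.3,0,0],0],
    [[0.35,0,0],0],
    [[0.39,0,0],0],
    [[0.41,0,0],0],
    [[0.42,0,0],0],
    [[0.42,0,0],0]
  ]
}}

```text
t: 33.58
position: [601.5, 16.3, 8.5]
orientation: [0.998, 0.065, -0.0, 0.0]
contact_force: [0.6, -0.1, -0.5]
opening: 50.6
grasp_force: 0.0
```

```bash
python3 rel.py; python3 f.py
```

```text
33.5833 along -49.94832381383451 left 1.1877772142566565 z 8.488256892566287 heading 7.4398464982930275 [ 0.60588456 -0.1106513  -0.51902543] 50.644242852935356
F [ 0.18526527 -0.50482716  0.0724355 ]
```

Now 4 mm more, then finer.

Request:
{"method": "step_arm", "body": {
  "targets": [
    [[0.005,0,0],0],
    [[0.01,0,0],0],
    [[0.015,0,0],0],
    [[0.02,0,0],0],
    [[0.025,0,0],0],
    [[0.03,0,0],0],
    [[0.035,0,0],0],
    [[0.04,0,0],0],
    [[0.04,0,0],0],
    [[0.04,0,0],0]
  ]
}}

```text
t: 34.72
position: [605.1, 16.7, 8.5]
orientation: [0.998, 0.065, -0.0, -0.0]
contact_force: [-2.3, -0.5, 0.7]
opening: 50.4
grasp_force: 0.6
```

```bash
python3 rel.py; python3 f.py
```

```text
34.7167 along -46.302279455405966 left 1.1871634922683558 z 8.49176809933553 heading 7.433155819704548 [-2.28072247 -0.50427341  0.66293747] 50.441302142677046
F [-1.56058857 -0.21325358  0.271932  ]
```

Request:
{"method": "step_arm", "body": {
  "targets": [
    [[0.002,0,0],0],
    [[0.004,0,0],0],
    [[0.006,0,0],0],
    [[0.008,0,0],0],
    [[0.01,0,0],0],
    [[0.01,0,0],0],
    [[0.01,0,0],0],
    [[0.01,0,0],0],
    [[0.01,0,0],0],
    [[0.01,0,0],0]
  ]
}}

```text
t: 35.85
position: [606.5, 16.9, 8.6]
orientation: [0.998, 0.065, 0.0, -0.0]
contact_force: [-1.6, 0.1, -0.5]
opening: 50.7
grasp_force: 0.7
```

```bash
python3 rel.py; python3 f.py; python3 - <<'E'
from h import *
from plant import viewer
np.save('w7.npy',viewer.get_calibration('wrist'),allow_pickle=True); cv2.imwrite('pics/w7.png',viewer.get_image('wrist')[:,:,::-1])
E
python3 chk.py w7 60 150 284 222 40
```

```text
35.85 along -44.96325483008699 left 1.2060278093861605 z 8.595385821009671 heading 7.4394520352869895 [-1.59501143  0.0586156  -0.48368283] 50.7268545477245
F [-1.41845021 -0.3751479   0.18721976]
deck sides 67.11305230847417 -66.88176176894703 mid 0.11564526976356859
0.6 41 dish along,left -3.3575852411635854 -0.33749338119319344 res 0.26 0.09
0.75 41 dish along,left -2.6442903111539016 -0.3499890787751003 res 0.21 0.08
```

The dish moved 0.55 mm deeper and to 0.45 mm right of centre. I trim a little more left while pressing lightly.

Request:
{"method": "step_arm", "body": {
  "targets": [
    [[0,-0.002,0],0],
    [[0,-0.004,0],0],
    [[0.001,-0.005,0],0],
    [[0.002,-0.006,0],0],
    [[0.004,-0.006,0],0],
    [[0.006,-0.006,0],0],
    [[0.008,-0.006,0],0],
    [[0.01,-0.006,0],0],
    [[0.01,-0.006,0],0],
    [[0.01,-0.006,0],0]
  ]
}}

```text
t: 37.03
position: [606.9, 17.6, 8.5]
orientation: [0.998, 0.065, -0.0, -0.0]
contact_force: [-5.2, -0.9, 1.2]
opening: 50.5
grasp_force: 1.9
```

```bash
python3 rel.py; python3 f.py; python3 - <<'E'
from h import *
from plant import viewer
np.save('w8.npy',viewer.get_calibration('wrist'),allow_pickle=True); cv2.imwrite('pics/w8.png',viewer.get_image('wrist')[:,:,::-1])
E
python3 chk.py w8 60 150 284 222 40
```

```text
37.0333 along -44.47826887101102 left 1.7677601923379989 z 8.45294895299102 heading 7.434022585312966 [-5.23038024 -0.89413199  1.20421715] 50.48761724998555
F [-4.7512009  -1.38638024  1.36245535]
deck sides 67.10148881858575 -66.87893838387038 mid 0.11127521735768653
0.6 41 dish along,left -3.0964219687177836 0.11673854767055014 res 0.23 0.08
0.75 41 dish along,left -2.3939551076378014 0.11974340799068042 res 0.21 0.06
```

The dish is now centred to 0.01 mm of the deck middle, and the side force shows the second pin in contact. I withdraw straight back and up.

Request:
{"method": "step_arm", "body": {
  "targets": [
    [[-0.005,0,0],0],
    [[-0.01,0,0],0],
    [[-0.03,0,0],0],
    [[-0.08,0,0],0],
    [[-0.16,0,0],0],
    [[-0.26,0,0],0],
    [[-0.36,0,0],0],
    [[-0.46,0,0],0],
    [[-0.48,0,0],0],
    [[-0.48,0,0],0]
  ]
}}

```text
t: 38.22
position: [558.9, 11.4, 8.8]
orientation: [0.998, 0.065, -0.0, -0.0]
contact_force: [0.4, -0.4, 0.2]
opening: 50.4
grasp_force: 0.0
```

Request:
{"method": "step_arm", "body": {
  "targets": [
    [[0,0,-0.1],0],
    [[0,0,-0.2],0],
    [[0,0,-0.3],0],
    [[0,0,-0.4],0],
    [[0,0,-0.5],0],
    [[0,0,-0.6],0],
    [[0,0,-0.7],0],
    [[0,0,-0.8],0],
    [[0,0,-0.9],0],
    [[0,0,-1],0]
  ]
}}

```text
t: 39.05
position: [559.8, 11.5, 109.7]
orientation: [0.998, 0.065, 0.0, -0.0]
contact_force: [-0.3, -0.5, 0.0]
opening: 50.4
grasp_force: 0.0
```

Request:
{"method": "step_arm", "body": {
  "targets": [
    [[0,0,-0.1],0],
    [[0,0,-0.2],0],
    [[0,0,-0.3],0],
    [[0,0,-0.4],0],
    [[0,0,-0.5],0],
    [[0,0,-0.59],0],
    [[0,0,-0.59],0],
    [[0,0,-0.59],0],
    [[0,0,-0.59],0],
    [[0,0,-0.59],0]
  ]
}}

```text
t: 39.88
position: [559.3, 11.5, 167.0]
orientation: [0.998, 0.065, -0.001, 0.0]
contact_force: [-0.5, 0.6, 0.2]
opening: 50.3
grasp_force: 0.0
```

```bash
python3 rel.py; python3 - <<'E'
from h import *
from plant import viewer
np.save('w9.npy',viewer.get_calibration('wrist'),allow_pickle=True); cv2.imwrite('pics/w9.png',viewer.get_image('wrist')[:,:,::-1])
E
python3 chk.py w9 60 110 284 131 32
```

```text
39.8833 along -92.42809555962825 left 1.9466583330636844 z 166.98038946292306 heading 7.444485839345644 [-0.5400017   0.58961466  0.24217451] 50.30641577152324
deck sides 67.40120430041779 -67.37141423021048 mid 0.014895035103656085
0.6 33 dish along,left -1.7530486109399424 0.19299428969520221 res 0.57 0.17
0.75 33 dish along,left -0.5906404480483373 0.17691681156782202 res 0.33 0.13
```

The dish is 0.8 mm deeper than before and centred within 0.2 mm, and the arm is clear.

```bash
python3 -c "
from plant import arm
print(arm.sign_off())"
```

```text
the job is handed in; nothing more can be done
None
```

The large dish lies flat under the bridge, resting on both stop pins as judged by the push-back force and a camera check (side offset about 0.2 mm). I saw nothing else move, and the job was handed in at about 40 s.

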